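# Find the spacer ring that sizes to the marked collar of a sprung sizing mandrel

## Robot

A 6-joint arm with a two-finger parallel gripper is mounted at the origin on a cart in front of the work surface, level with it; the furniture and walls round the work are solid. World frame = base frame: x ahead of the robot, y to its left, z up, the work surface at z = 0. Lengths are in m, angles in rad, forces in N, time in s.
With the tool pointing down it reaches from about 0.275 to 0.825 m from the base axis. Payload 5.2 kg.
Tool frame: the origin (TCP) lies at the very end of the fingers, on their centre line; the grasp point (between the pads) lies 19 mm behind it; z points along the fingers, y is the direction in which the jaws open and shut (so a half turn about z gives the same grasp; the last joint's range is limited). The gripper opens to 93 mm and grips with 3 to 60 N. Pads are 15 mm wide; open, the fingers measure 128 mm over their backs; the gripper's body (75 mm by 188 mm) begins 65 mm behind the grasp point.
Start: joints at [0.987, 0.259, 1.535, -0, 1.348, -0.203], TCP at [0.204, 0.511, 0.219] pointing down, gripper open.
Joint ranges: [-3.14, 3.14], [-0.91, 2.08], [0.19, 2.58], [-1.22, 4.36], [0.22, 2.71], [-3.12, 3.12]. Speed limits (rad/s): [2.57, 2.57, 3.14, 3.14, 3.14, 3.14].

## Interface

Orientations are given as a unit quaternion [x, y, z, w].
In Python, from plant import bot gives the robot as it stands.
- The arm moves only by the shell command python3 -m creep 'ROWS' [FORCE]. ROWS is JSON, a list of rows, each a list of 3 entries, a list of its own where there are three numbers: the shift along the world's x, y, z scaled (see below), then the turn, a rotation vector about the world's x, y, z scaled (see below), then the closure, from 0 (fully open) to 1 (shut). In form: [[[dx, dy, dz], [rx, ry, rz], gripper], ...]. A call has exactly 8 rows; each row shifts and turns the pose as measured when the row begins; what a row does not reach is not made up. The controller multiplies each number of a shift by 6 cm and each number of a turn by 10 degrees. A row lasts 1/8 s, in which the tool goes at most 62.5 mm and 10.7 degrees, less where a joint would pass 70% of its speed; a pose out of reach is approached as far as the arm can. A call with a number of a shift or a turn outside -1 to 1 is refused whole. A call with a gripper value outside its range is refused whole. The fingers move at their own pace and stop on an object; FORCE is the grip in N (left out, the last holds). Time passes only in rows, so rows that do not move let the fingers close, or fill a call up. It gives the time, the measured TCP pose, the force and the opening at its end, in the units of the state.
- bot.observe(): the state, without advancing time (a new reading comes with each control period).
- bot.grab_frame(name): name is "side" or "top" or "wrist"; returns a dict with "image" (384x512x3 uint8, red, green, blue), "mtx" (3x3 intrinsics, pixels), "R" (3x3) and "t" (3): a world point X has camera coordinates R X + t. Camera axes: x right, y down, z forward; pixel columns grow to the right and rows downward; lengths in m; the calibration is good to about 2 mm. A picture is of the moment at which its call begins. There is no depth.
- bot.job_done(): hands the job in, once; it reports no verdict.
The state is a dict: "time": time; "joint_pos": joint angles; "joint_velocities": joint speeds; "tau": joint torques, N m; "eef_pos": TCP position; "orientation": TCP orientation; "force": force on the tool from outside, world axes, zero at the start; "moment": the same for the moment, N m; "gripper_width": opening from 0.0 (shut) to 1.0 (fully open).
Only numpy, scipy, OpenCV 4.12 (cv2) and the standard library are available. Lean on these libraries where they do the work, as an engineer would, in place of code of your own. Each camera call takes 0.05 s, during which the arm holds its last target.

## Task

One of the two alike spacer rings fits down to the marked collar of the tapered sizing mandrel; the other stops too high, on the upper step. Find the right one by sliding it down the mandrel until it stops, press it home on the collar gently, so that the sprung mandrel sinks by about half of its short travel and nothing is forced, and leave it seated there, let go, with the mandrel sprung back up. The wrong ring stays, or is set back, flat on the worktop clear of the gauge, and the other things are left alone.

Things in the scene. Friction and masses are not known exactly. Their poses are not given: they have to be found in the camera images.
- ring_a_mid (a point): centre, half-way up, of a plain aluminium spacer ring: a round tube 40 mm outside diameter, 22 mm high, standing flat on the worktop, bore straight through, z along the bore, about 0.09 kg. There are two such rings, alike outside; their bores (between 16 and 26 mm, some millimetres apart) are not given and which ring is the right one is to be found by gauging.
- ring_b_mid (a point): centre, half-way up, of a plain aluminium spacer ring: a round tube 40 mm outside diameter, 22 mm high, standing flat on the worktop, bore straight through, z along the bore, about 0.09 kg. There are two such rings, alike outside; their bores (between 16 and 26 mm, some millimetres apart) are not given and which ring is the right one is to be found by gauging.
- ring_a: the same ring as ring_a_mid; origin at the centre of its underside, 11 mm below ring_a_mid
- ring_b: the same ring as ring_b_mid; origin at the centre of its underside, 11 mm below ring_b_mid
- gauge: the sizing gauge, fixed to the worktop: square dark steel foot plate 100x100x10 mm carrying a round aluminium spring housing (60 mm across at its foot, 52 mm above) up to 38.5 mm high, from whose middle the upright steel mandrel rises. Origin: centre of the underside; z up along the mandrel's axis
- mandrel_nose (a point): tip of the mandrel, on its axis, 113 mm above the worktop when sprung up. From the rounded nose the pilot widens from 12.4 mm diameter (9.5 mm below the tip) to 15.8 mm (21 mm below). A ring slid down stops when the lower edge of its bore meets a 45 degree shoulder. It sinks with the mandrel
- upper_step (a point): point on the axis, 22 mm below the nose, where the underside of the wrong ring stops: a shoulder from 15.8 to 21 mm diameter. Below it the mandrel is 21 to 21.8 mm thick down to the marked collar, 28 mm in diameter with two engraved lines; it is clamped at a height that differs each time, and stops the right ring's underside 10 to 22 mm below this point
- mandrel (a joint): how far the mandrel is pressed down into its spring housing, m: 0 sprung up, 0.006 bottomed and then rigid. It begins to yield at about 3 N and takes 1.2 N more for each millimetre: about 6.5 N at 3 mm, 10 N at 6 mm. It springs back by itself
- beaker: bystander: small empty glass beaker, 43 mm wide, 56 mm high; origin at its underside
- vial: bystander: small capped vial, 28 mm wide, 56 mm high; origin at its underside
- caliper: bystander: caliper lying flat, 235 mm long; origin at its underside
- tweezers: bystander: tweezers lying flat, 126 mm long; origin at their underside
- nozzle: bystander: small waisted white nozzle, 23 mm wide, 26 mm high; origin at its underside
There are look-alikes about, which are no part of the job. There is more than one size of the gauge; the one meant has the size given above.

How it is judged:
On the way:
1. a ring sits on the marked collar and is pressed home through it: the mandrel has sunk at least 1.5 mm under the ring (value of joint mandrel above 0.0015 m and ((z of ring_a in the frame of upper_step between -0.026 and -0.007 m and horizontal distance between ring_a and mandrel_nose below 0.003 m and angle between ring_a's own z axis and vertical below 0.09 rad and contact force between ring_a and gauge above 4 N) or (z of ring_b in the frame of upper_step between -0.026 and -0.007 m and horizontal distance between ring_b and mandrel_nose below 0.003 m and angle between ring_b's own z axis and vertical below 0.09 rad and contact force between ring_b and gauge above 4 N))), for 0.2 s.
At the end, for the whole second after the job is handed in: One ring rests on the mandrel, underside 7 to 26 mm below the upper step, within 3 mm of the axis, level within 5 degrees; the mandrel is up again within 1.5 mm; the other ring stands flat and still on the worktop, centre over 50 mm from the gauge's (value of joint mandrel below 0.0015 m and ((z of ring_a in the frame of upper_step between -0.026 and -0.007 m and horizontal distance between ring_a and mandrel_nose below 0.003 m and angle between ring_a's own z axis and vertical below 0.09 rad and linear speed of each of ring_a, ring_b below 0.01 m/s and height (world z) of ring_b between -0.004 and 0.004 m and angle between ring_b's own z axis and vertical below 0.1 rad and horizontal distance between ring_b and gauge above 0.05 m) or (z of ring_b in the frame of upper_step between -0.026 and -0.007 m and horizontal distance between ring_b and mandrel_nose below 0.003 m and angle between ring_b's own z axis and vertical below 0.09 rad and linear speed of each of ring_b, ring_a below 0.01 m/s and height (world z) of ring_a between -0.004 and 0.004 m and angle between ring_a's own z axis and vertical below 0.1 rad and horizontal distance between ring_a and gauge above 0.05 m))); the robot touches nothing.
It fails at once if a ring is forced on the mandrel: more than 25 N between them (contact force between any of ring_a, ring_b and gauge above 25 N).
It fails at once if the robot pushes on the mandrel itself with more than 25 N (contact force between any of the fingers, the arm and gauge above 25 N).
It fails at once if a bystander is moved by more than 30 mm (distance of any of beaker, vial, caliper, tweezers, nozzle from where it was at the start of the episode above 0.03 m).
It also fails if it takes over 69 s, if anything falls off the work surface, if the arm or the gripper's body presses on something with over 40 N, if the wrist force passes 120 N, or if a joint passes its speed limit or range.

## Working session

There is one attempt and no reset: what is moved stays moved. The work goes in short steps, Python scripts to look and compute and a shell command to move; the robot and the scene stay as the last step left them, time stands still between calls to the robot, and variables do not carry over. Pictures are saved under pics/ and viewed, and the job is handed in when it is done.

```bash
ls; mkdir -p pics
python3 - <<'E'
from plant import bot
import cv2,numpy as np
print(bot.observe())
for n in("side","top","wrist"):
    f=bot.grab_frame(n); cv2.imwrite(f"pics/{n}0.png",cv2.cvtColor(f["image"],cv2.COLOR_RGB2BGR)); print(n,f["mtx"].tolist(),np.round(f["R"],3).tolist(),f["t"])
E
```

```text
pics
{'time': 0.0, 'joint_pos': array([ 9.87208422e-01,  2.59308216e-01,  1.53607945e+00,  1.93870322e-05,
        1.34798550e+00, -2.02790875e-01]), 'joint_velocities': array([ 0.00046678, -0.0007149 , -0.00182549, -0.00134445, -0.00188616,
       -0.00012295]), 'tau': array([ 5.88315470e-04, -4.37310755e+01, -2.83998030e+01,  7.20028323e-02,
        4.15797264e-02, -2.52969821e-04]), 'eef_pos': array([0.20407584, 0.51015499, 0.21783788]), 'orientation': array([ 1.89252260e-01,  9.81928098e-01, -8.18701788e-04, -3.49820601e-04]), 'force': array([ 1.18356941,  0.20361866, -0.06831457]), 'moment': array([-0.02351057, -0.01823602,  0.02404947]), 'gripper_width': 1.0003927339468524}
side [[419.3338724796965, 0.0, 254.98669830618667], [0.0, 419.3338724796965, 190.5837110738066], [0.0, 0.0, 1.0]] [[-0.655, 0.755, -0.015], [0.595, 0.504, -0.626], [-0.465, -0.419, -0.78]] [ 0.40088705 -0.29589908  1.62790179]
top [[349.9048315503037, 0.0, 252.51727768168382], [0.0, 349.9048315503037, 193.71512786621722], [0.0, 0.0, 1.0]] [[0.021, -1.0, 0.013], [-0.995, -0.022, -0.101], [0.101, -0.011, -0.995]] [-0.02309776  0.58121787  0.91953732]
wrist [[276.64677780688487, 0.0, 261.26444415624866], [0.0, 276.64677780688487, 195.58358727165228], [0.0, 0.0, 1.0]] [[0.372, 0.928, -0.002], [0.886, -0.355, 0.299], [0.277, -0.113, -0.954]] [-0.55008205 -0.03468268  0.39288404]
```

View pics/side0.png

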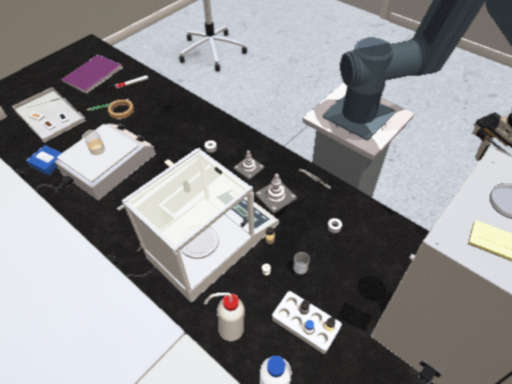

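View pics/top0.png

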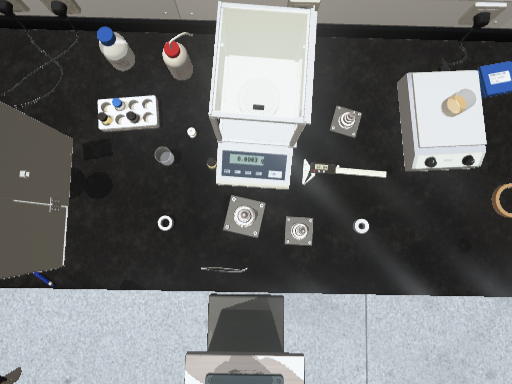

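View pics/wrist0.png

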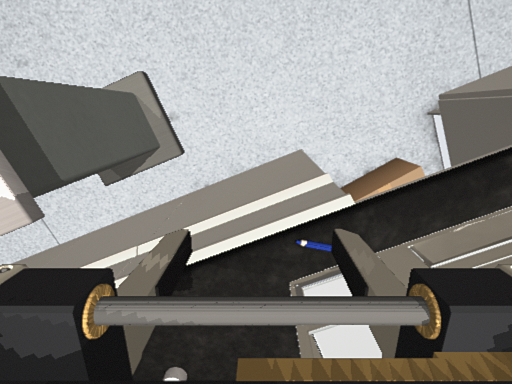

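Top view: rings at about (165,223) and (361,226), and gauges at (244,216), (299,231) and (346,121). Next I'll measure their sizes and positions.

```bash
cat > h.py <<'E'
from plant import bot
import cv2,numpy as np
def grab(n,save=None):
    f=bot.grab_frame(n)
    if save: cv2.imwrite(f"pics/{save}.png",cv2.cvtColor(f["image"],cv2.COLOR_RGB2BGR))
    return f
def cast(f,uv,z):
    d=np.linalg.inv(f["mtx"])@np.array([uv[0],uv[1],1.]); d=f["R"].T@d; c=-f["R"].T@f["t"]
    return c+d*(z-c[2])/d[2]
def proj(f,X):
    p=f["mtx"]@(f["R"]@np.asarray(X,float)+f["t"]); return p[:2]/p[2]
def tri(fs,uvs):
    A=[];b=[]
    for f,uv in zip(fs,uvs):
        P=f["mtx"]@np.c_[f["R"],f["t"]]
        for i in(0,1):
            r=P[i]-uv[i]*P[2]; A.append(r[:3]); b.append(-r[3])
    return np.linalg.lstsq(np.array(A),np.array(b),rcond=None)[0]
E
python3 - <<'E'
from h import *
f=grab("top"); im=f["image"]
g=cv2.cvtColor(im,cv2.COLOR_RGB2GRAY)
for n,(u,v),th,z in(("r1",(165,223),90,.022),("r2",(361,226),90,.022),("g1",(244,216),50,.01),("g2",(299,231),50,.01),("g3",(346,121),50,.01)):
    r=28; w=g[v-r:v+r,u-r:u+r]
    m=(w>th).astype(np.uint8)
    n_,lab,st,c=cv2.connectedComponentsWithStats(m); k=lab[r-6:r+6,r-6:r+6]; k=np.bincount(k[k>0]).argmax()
    cs,_=cv2.findContours((lab==k).astype(np.uint8),0,2); q=max(cs,key=cv2.contourArea)
    rc=cv2.minAreaRect(q); bx=cv2.boxPoints(rc)+[u-r,v-r]
    P=np.array([cast(f,p,z) for p in bx]); print(n,P.mean(0).round(4),[np.linalg.norm(P[i]-P[i-1]).round(4) for i in(0,1)],np.degrees(np.arctan2(*(P[1]-P[0])[1::-1])))
cv2.imwrite("pics/t1.png",cv2.resize(cv2.cvtColor(im[80:280,120:400],cv2.COLOR_RGB2BGR),(784,560),interpolation=cv2.INTER_CUBIC))
s=grab("side")["image"]
cv2.imwrite("pics/s1.png",cv2.resize(cv2.cvtColor(s[130:290,195:355],cv2.COLOR_RGB2BGR),(600,600),interpolation=cv2.INTER_CUBIC))
E
```

```text
r1 [0.4983 0.2247 0.022 ] [np.float64(0.0404), np.float64(0.0377)] -42.98605455839734
r2 [ 0.5006 -0.3062  0.022 ] [np.float64(0.0379), np.float64(0.041)] -88.7963738073543
g1 [5.207e-01 4.000e-04 1.000e-02] [np.float64(0.1206), np.float64(0.1063)] -11.790312202793164
g2 [ 0.4939 -0.1257  0.01  ] [np.float64(0.1038), np.float64(0.097)] -1.6839521524081682
g3 [ 0.7984 -0.2534  0.01  ] [np.float64(0.1214), np.float64(0.1602)] 0.10070904848467334
```

View pics/t1.png

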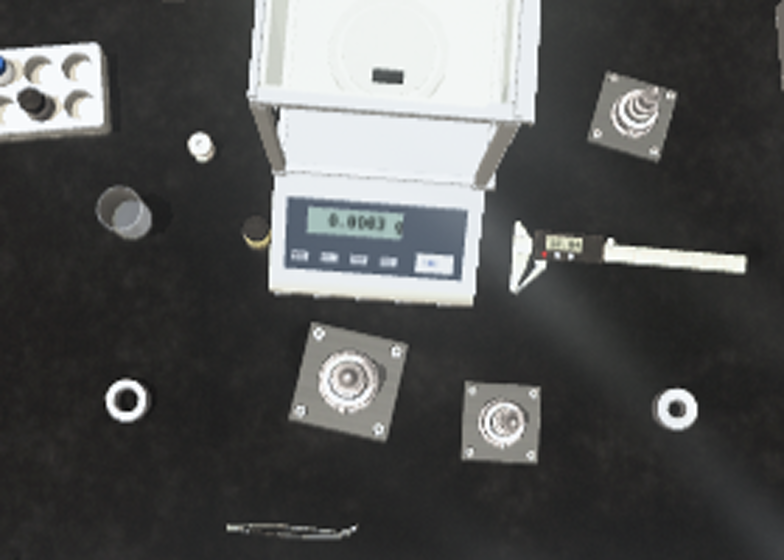

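View pics/s1.png

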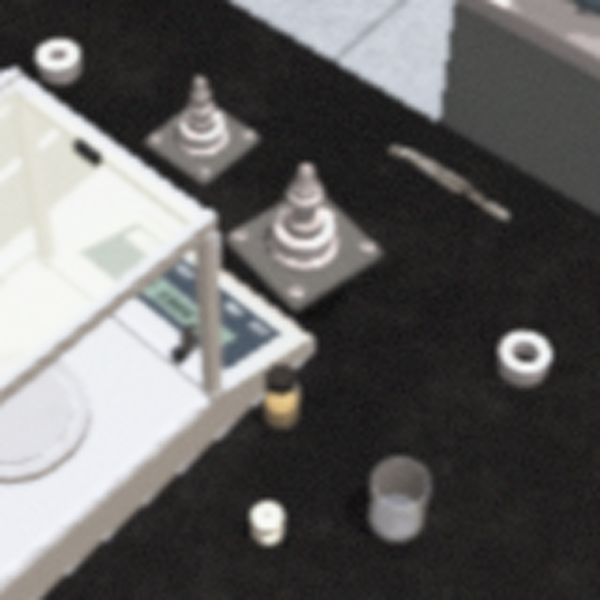

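The large gauge g1 at about (0.52, 0.00) has a foot of roughly 100 mm, and g2 is about 80 mm. I'll refine the tip by triangulation, and get the ring centres and a bore estimate from dark area.

Run:
```python
from h import *
f=grab("top"); im=cv2.cvtColor(f["image"],cv2.COLOR_RGB2BGR)
s=grab("side"); si=cv2.cvtColor(s["image"],cv2.COLOR_RGB2BGR)
cv2.imwrite("pics/t2.png",np.hstack([cv2.resize(x,(390,390),interpolation=cv2.INTER_CUBIC) for x in(im[190:242,218:270],si[165:217,250:302])]))
for n,(u,v) in(("L",(165,223)),("R",(361,226))):
    g=cv2.cvtColor(im,cv2.COLOR_BGR2GRAY).astype(float)[v-12:v+13,u-12:u+13]
    m=(g>70).astype(np.uint8); cs,_=cv2.findContours(m,0,1); q=max(cs,key=cv2.contourArea)
    F=np.zeros_like(m); cv2.drawContours(F,[q],-1,1,-1)
    yy,xx=np.nonzero(F); c=(xx.mean()+u-12,yy.mean()+v-12)
    hi=np.percentile(g[F>0],80); lo=25
    R=np.hypot(*np.mgrid[-12:13,-12:13]); dark=((hi-g)/(hi-lo)).clip(0,1)
    cc=np.hypot(np.mgrid[0:25,0:25][1]-xx.mean(),np.mgrid[0:25,0:25][0]-yy.mean())
    da=dark[cc<5.2].sum(); print(n,c,cast(f,c,.02).round(4),F.sum(),"dark area dia mm",2*np.sqrt(da/np.pi)*.95/350*1000, g.max())
# holes of the plate corners: plate box via mask
for z,p in((.01,(313,322)),(.01,(407,347)),(.01,(387,440)),(.01,(289,418))):
    print(cast(f,(120+p[0]/2.8-.3,80+p[1]/2.8-.3),z).round(4))
print(np.round([proj(f,[.52,0,0.113]),proj(s,[.52,0,.113]),proj(s,[.52,0,.0])],1))
```

```text
L (np.float64(164.81909547738692), np.float64(222.65829145728642)) [0.4986 0.225  0.02  ] 199 dark area dia mm 22.630423102271138 248.0
R (np.float64(360.6183574879227), np.float64(225.768115942029)) [ 0.5012 -0.3072  0.02  ] 207 dark area dia mm 15.8993963460333 246.0
[0.5795 0.0472 0.01  ]
[ 0.5568 -0.0461  0.01  ]
[ 0.4654 -0.0281  0.01  ]
[0.4848 0.0681 0.01  ]
[[248.1 215.1]
 [273.9 172.1]
 [273.2 194.7]]
```

View pics/t2.png

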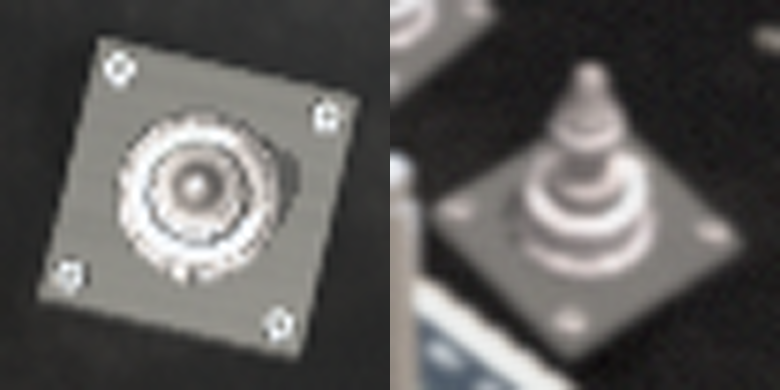

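The left ring's bore reads about 22.6 mm and the right one's about 16 mm, so I'll gauge the left ring first. I'm moving above it now.

```bash
python3 -m creep '[[[0.2,-1,0],[0,0,0],0],[[0.5,-1,0],[0,0,0],0],[[0.9,-1,0],[0,0,0],0],[[1,-0.9,0],[0,0,0],0],[[1,-0.6,0],[0,0,0],0],[[1,-0.25,0],[0,0,0],0],[[0.3,0,0],[0,0,0],0],[[0,0,0],[0,0,0],0]]' 15
python3 - <<'E'
from h import *
f=grab("top"); s=grab("side")
print("tip",tri([f,s],[(244.0,214.0),(276.2,173)]).round(4))
w=grab("wrist","w1"); o=bot.observe(); print(o["eef_pos"],o["orientation"],o["force"]); print(proj(w,[.4986,.225,.022]))
E
```

```text
time: 1.35
eef_pos: [0.4683, 0.2523, 0.2185]
orientation: [0.188, 0.982, 0.001, 0.001]
force: [-0.7, 0.2, -0.6]
gripper_width: 1.001
tip [0.522  0.0104 0.1184]
[0.4662738  0.25310671 0.21882413] [1.86657118e-01 9.82424309e-01 9.11349273e-04 8.75344379e-04] [-0.5046707  -0.10890782 -0.00525161]
[250.13480169 202.25391833]
```

View pics/w1.png

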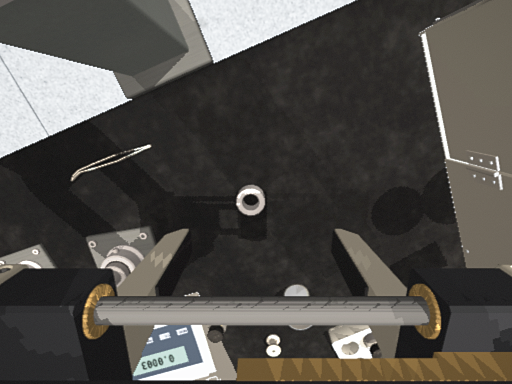

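Wrist view: the ring is at about (251,200), predicted (250,202), so the views agree. I'll descend partway and re-measure.

```bash
python3 -m creep '[[[0.27,-0.24,-0.4],[0,0,0],0],[[0.27,-0.24,-0.6],[0,0,0],0],[[0,0,-0.6],[0,0,0],0],[[0,0,-0.4],[0,0,0],0],[[0,0,-0.2],[0,0,0],0],[[0,0,0],[0,0,0],0],[[0,0,0],[0,0,0],0],[[0,0,0],[0,0,0],0]]' 15
cat > ringw.py <<'E'
from h import *
import sys
w=grab("wrist",sys.argv[1]); o=bot.observe(); print(o["time"],o["eef_pos"].round(4),o["orientation"].round(4),o["force"].round(2))
g=cv2.cvtColor(w["image"],cv2.COLOR_RGB2GRAY); x0=[float(a) for a in sys.argv[2:5]]
p=proj(w,x0).round().astype(int); r=60
a=g[max(p[1]-r,0):p[1]+r,p[0]-r:p[0]+r]; oy=max(p[1]-r,0); ox=p[0]-r
m=(a>110).astype(np.uint8)
cs,hi=cv2.findContours(m,cv2.RETR_CCOMP,cv2.CHAIN_APPROX_NONE)
for c,h in zip(cs,hi[0]):
    A=cv2.contourArea(c)
    if A<150: continue
    (cx,cy),ax,an=cv2.fitEllipse(c); cc=(cx+ox,cy+oy); X=cast(w,cc,x0[2]); e=cast(w,(cc[0]+ax[1]/2,cc[1]),x0[2])
    print("hole" if h[3]>=0 else "outer",np.round(cc,1),np.round(ax,1),X.round(4),"dia",2*np.linalg.norm(e-X))
E
python3 ringw.py w2 .4986 .225 .022
```

```text
time: 2.5
eef_pos: [0.4922, 0.231, 0.0892]
orientation: [0.18, 0.984, 0.003, 0.004]
force: [0.4, 0.0, 0.7]
gripper_width: 0.998
2.55 [0.4924 0.231  0.0893] [0.1799 0.9837 0.0031 0.004 ] [-0.22 -0.87 -0.24]
outer [256.  210.8] [43.4 47.4] [0.495  0.2264 0.022 ] dia 0.04272343916763659
hole [256.3 210. ] [15.9 23.3] [0.4944 0.2269 0.022 ] dia 0.020948687054223366
```

View pics/w2.png

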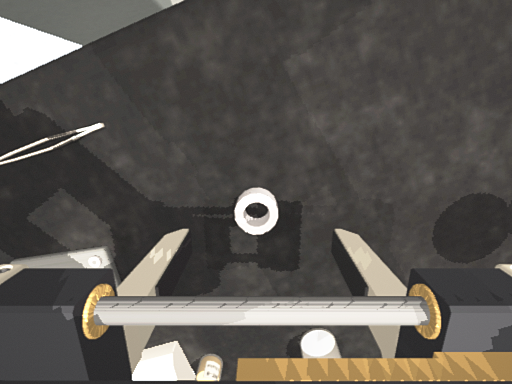

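```bash
python3 -m creep '[[[0.1,-0.1,-0.2],[-0.03,0.05,0],0],[[0,0,-0.4],[0,0,0],0],[[0,0,-0.4],[0,0,0],0],[[0,0,-0.2],[0,0,0],0],[[0,0,-0.1],[0,0,0],0],[[0,0,0],[0,0,0],0],[[0,0,0],[0,0,0],0],[[0,0,0],[0,0,0],0]]' 15
python3 ringw.py w3 .4986 .225 .022
```

```text
time: 3.55
eef_pos: [0.503, 0.2235, 0.01]
orientation: [0.18, 0.984, 0.0, 0.003]
force: [0.2, -0.1, 0.5]
gripper_width: 1.003
3.6 [0.5031 0.2235 0.0101] [1.805e-01 9.836e-01 2.000e-04 2.800e-03] [ 0.27  0.5  -0.05]
outer [260.  299.5] [  5.2 257.8] [0.5375 0.2104 0.022 ] dia 0.17136360574501183
outer [259.8 236.2] [63.8 69.2] [0.4942 0.2268 0.022 ] dia 0.04243378528456918
hole [259.8 234.4] [19.3 31.3] [0.493  0.2273 0.022 ] dia 0.019165998682568467
```

View pics/w3.png

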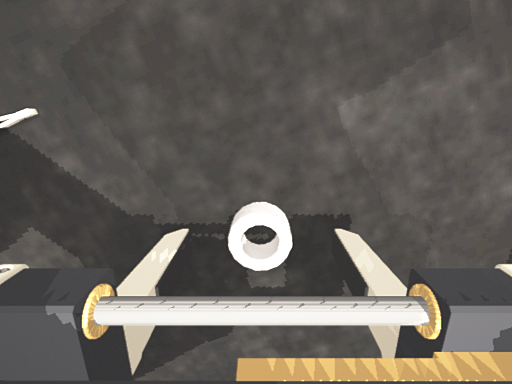

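Run:
```python
from h import *
w=grab("wrist"); g=cv2.cvtColor(w["image"],cv2.COLOR_RGB2GRAY)
c=g[:,258:262].mean(1); print(c[196:290].astype(int))
m=(g[205:265,190:340]>110); xs=[np.nonzero(r)[0] for r in m[25:40]]; 
a=cast(w,(260,270),.022);b=cast(w,(260,201.5),.0);o=bot.observe()
d=np.array([.934,-.355,0]); print(a,b,a-.02*d,b+.02*d,o["eef_pos"],proj(w,o["eef_pos"]),proj(w,o["eef_pos"]+[0,0,.012]))
```

```text
[ 89  88  87  85  78 116 255 250 246 246 246 247 247 249 250 250 252 255
 255 255 255 255 255 255 255 255 255 255 255 100  48  56  57  58  56  55
  55  67  69  74  74  73  62  53  52  50  44  64 179 227 224 222 222 221
 221 223 224 225 225 225 225 226 232 252 255 255 255 255 255 255 255 255
 255 255 171  79  83  86  85  84  85  88  90  92  94  93  92  89  88  89
  79  61  59  58]
[0.51661451 0.2184505  0.022     ] [0.48037314 0.23223117 0.        ] [0.49793451 0.2255505  0.022     ] [0.49905314 0.22513117 0.        ] [0.50302416 0.22348485 0.01002944] [259.82910449 240.93642248] [259.76143127 249.80140201]
```

```bash
python3 -m creep '[[[-0.075,0.03,-0.09],[0,0.03,0],0],[[0,0,0],[0,0,0],0],[[0,0,0],[0,0,0],0.6],[[0,0,0],[0,0,0],0.7],[[0,0,0],[0,0,0],1],[[0,0,0],[0,0,0],1],[[0,0,0],[0,0,0],1],[[0,0,0],[0,0,0],1]]' 15
python3 ringw.py w4 .4986 .225 .022
```

```text
time: 4.65
eef_pos: [0.4983, 0.2255, 0.0047]
orientation: [0.18, 0.984, -0.0, 0.0]
force: [0.6, -0.4, -0.3]
gripper_width: 0.416
4.7 [0.4983 0.2255 0.0047] [ 1.803e-01  9.836e-01 -2.000e-04  3.000e-04] [ 0.82 -0.89 -0.1 ]
outer [259.5 271.3] [ 97.8 125.8] [0.5094 0.2211 0.022 ] dia 0.0777714463147474
outer [261.1 247.3] [65. 71.] [0.4943 0.228  0.022 ] dia 0.042607901821513645
hole [261.3 245.3] [18.9 31.2] [0.4931 0.2285 0.022 ] dia 0.01869828153301917
```

```bash
python3 -m creep '[[[0,0,0],[0,0,0],1],[[0,0,0.2],[0,0,0],1],[[0,0,0.4],[0,0,0],1],[[0,0,0.5],[0,0,0],1],[[0,0,0.5],[0,0,0],1],[[0,0,0.5],[0,0,0],1],[[0,0,0.4],[0,0,0],1],[[0,0,0],[0,0,0],1]]' 15
python3 ringw.py w5 .4986 .225 .022
```

```text
time: 5.7
eef_pos: [0.4974, 0.2255, 0.1634]
orientation: [0.18, 0.984, 0.0, 0.001]
force: [-0.1, -0.6, -0.9]
gripper_width: 0.421
5.75 [0.4966 0.2252 0.162 ] [ 1.804e-01  9.836e-01 -2.000e-04  0.000e+00] [0.01 0.07 0.09]
outer [305.2 238.2] [14.6 27. ] [0.5803 0.2526 0.022 ] dia 0.033159908504868885
outer [217.2 238.3] [14.4 27.4] [0.542  0.1517 0.022 ] dia 0.03362794721590226
outer [261.3 231.4] [36.7 61.6] [0.5526 0.2056 0.022 ] dia 0.07487037924955572
```

View pics/w5.png

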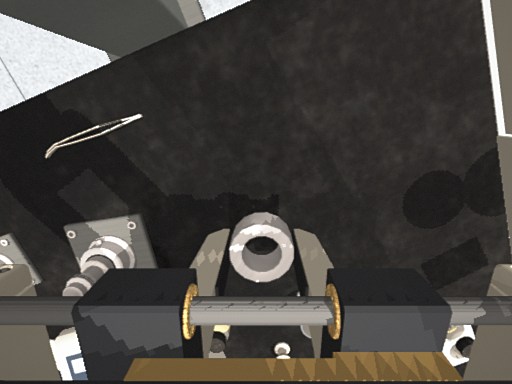

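```bash
python3 -m creep '[[[0.06,-0.4,0],[0,0,0],1],[[0.08,-0.7,0],[0,0,0],1],[[0.08,-0.7,0],[0,0,0],1],[[0.08,-0.7,0],[0,0,0],1],[[0.08,-0.6,0],[0,0,0],1],[[0.04,-0.45,0],[0,0,0],1],[[0,0,0],[0,0,0],1],[[0,0,0],[0,0,0],1]]' 15
python3 - <<'E'
from h import *
w=grab("wrist","w6");s=grab("side");t=grab("top");print(bot.observe()["eef_pos"])
cv2.imwrite("pics/s6.png",cv2.resize(cv2.cvtColor(s["image"][90:230,210:350],cv2.COLOR_RGB2BGR),(560,560),interpolation=cv2.INTER_CUBIC))
E
```

```text
time: 6.75
eef_pos: [0.5146, 0.0073, 0.1512]
orientation: [0.18, 0.984, -0.001, -0.009]
force: [-0.2, 0.5, -0.7]
gripper_width: 0.422
[0.51504792 0.00768837 0.15182349]
```

View pics/w6.png

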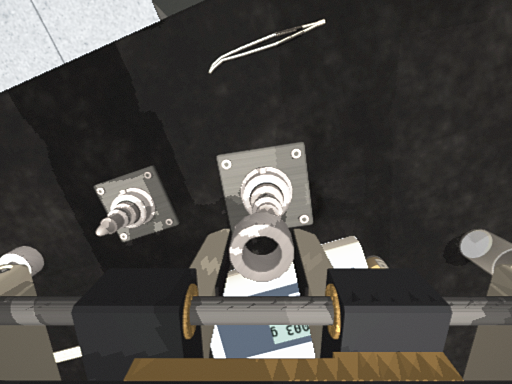

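View pics/s6.png

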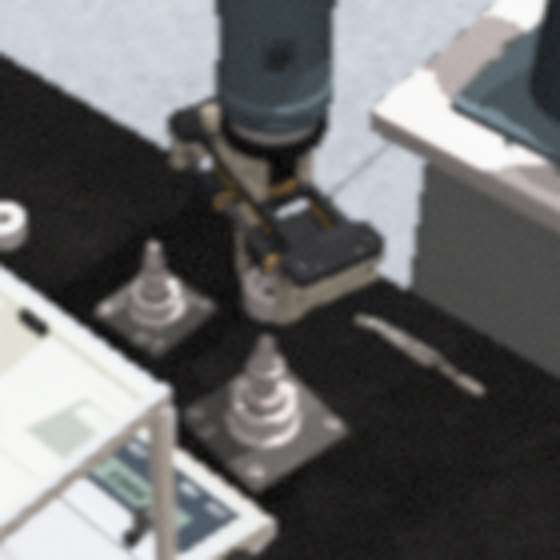

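```bash
python3 -m creep '[[[0.12,0.05,-0.15],[0,-0.1,0],1],[[0,0,0],[0,0,0],1],[[0,0,0],[0,0,0],1],[[0,0,0],[0,0,0],1],[[0,0,0],[0,0,0],1],[[0,0,0],[0,0,0],1],[[0,0,0],[0,0,0],1],[[0,0,0],[0,0,0],1]]' 15
python3 - <<'E'
from h import *
w=grab("wrist","w7");s=grab("side");t=grab("top");o=bot.observe();print(o["eef_pos"],o["orientation"].round(4),o["force"])
cv2.imwrite("pics/w7z.png",cv2.resize(cv2.cvtColor(w["image"][130:300,170:350],cv2.COLOR_RGB2BGR),(720,680)[:2],interpolation=cv2.INTER_CUBIC)[:600])
cv2.imwrite("pics/s7.png",cv2.resize(cv2.cvtColor(s["image"][130:220,230:320],cv2.COLOR_RGB2BGR),(590,590),interpolation=cv2.INTER_CUBIC))
E
```

```text
time: 7.9
eef_pos: [0.5228, 0.0127, 0.1425]
orientation: [0.178, 0.984, 0.001, 0.001]
force: [-0.5, 0.2, 0.1]
gripper_width: 0.419
[0.52276081 0.01271999 0.14244936] [1.775e-01 9.841e-01 9.000e-04 1.000e-03] [ 0.50698486 -0.27538199 -0.3391137 ]
```

View pics/w7z.png

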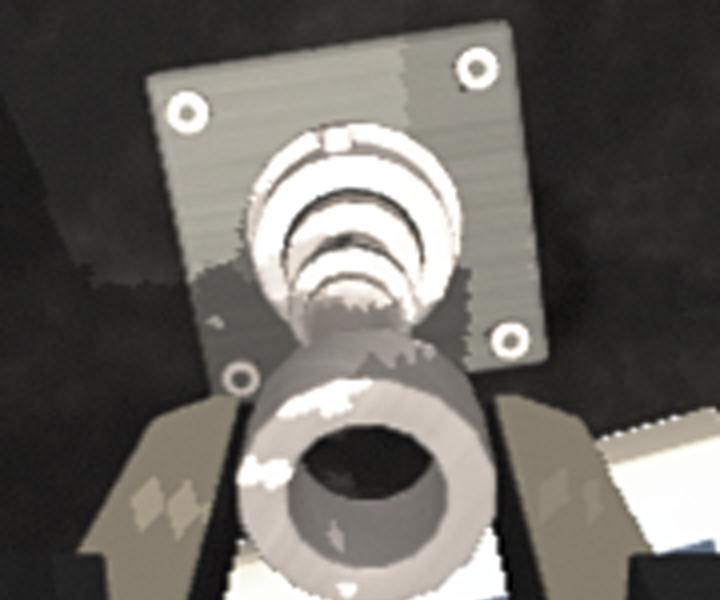

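View pics/s7.png

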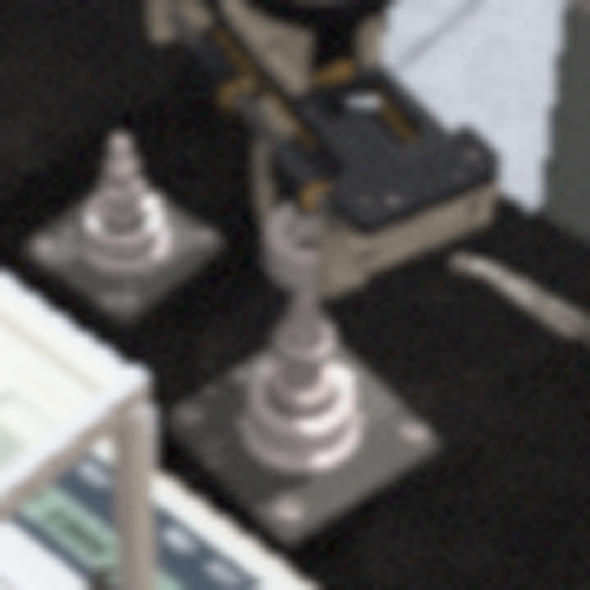

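Run:
```python
from h import *
w=grab("wrist")
px=lambda u,v:(170+(u+.5)/4-.5,130+(v+.5)/4-.5)
H=[cast(w,px(*p),.01) for p in((188,112),(477,68),(510,340),(240,379))]
print(np.round(H,4)); print("gauge",np.mean(H,0).round(4),(H[0]+H[2])[:2]/2,(H[1]+H[3])[:2]/2)
z=.1598
L,R,N,F=[cast(w,px(*p),z) for p in((289,496),(447,496),(362,423),(370,568))]
print("bore",(L+R)/2,(N+F)/2,np.linalg.norm(L-R),np.linalg.norm(N-F))
L,R=[cast(w,px(*p),z) for p in((238,480),(496,480))];print(np.linalg.norm(L-R))
o=bot.observe();print(o["eef_pos"],o["orientation"])
t=grab("top"); print("top tip",cast(t,(244.0,214.0),.113))
```

```text
[[ 0.4752 -0.0199  0.01  ]
 [ 0.4914  0.0573  0.01  ]
 [ 0.5689  0.0411  0.01  ]
 [ 0.5527 -0.0367  0.01  ]]
gauge [0.5221 0.0104 0.01  ] [0.52202243 0.01058628] [0.52209167 0.01029036]
bore [0.52277668 0.01389144 0.1598    ] [0.52285044 0.01355324 0.1598    ] 0.02388328004553188 0.024649863721055185
0.038809408981807424
[0.52272877 0.01275015 0.14241865] [1.77519673e-01 9.84116354e-01 9.08723234e-04 9.70100926e-04]
top tip [0.52256155 0.01005867 0.113     ]
```

```bash
python3 -m creep '[[[-0.012,-0.055,0],[-0.01,0.01,0],1],[[0,0,0],[0,0,0],1],[[0,0,-0.1],[0,0,0],1],[[0,0,-0.2],[0,0,0],1],[[0,0,-0.1],[0,0,0],1],[[0,0,-0.05],[0,0,0],1],[[0,0,0],[0,0,0],1],[[0,0,0],[0,0,0],1]]' 15
python3 - <<'E'
from h import *
w=grab("wrist","w8");o=bot.observe();print(o["eef_pos"],o["orientation"].round(4),o["force"])
cv2.imwrite("pics/w8z.png",cv2.resize(cv2.cvtColor(w["image"][160:310,170:350],cv2.COLOR_RGB2BGR),(720,600),interpolation=cv2.INTER_CUBIC))
E
```

```text
time: 9.15
eef_pos: [0.5215, 0.0093, 0.1128]
orientation: [0.177, 0.984, -0.0, -0.001]
force: [0.8, -0.4, -0.7]
gripper_width: 0.415
[0.52148966 0.00927826 0.11282328] [ 1.775e-01  9.841e-01 -2.000e-04 -5.000e-04] [-0.52245081  0.45588814 -0.53350582]
```

View pics/w8z.png

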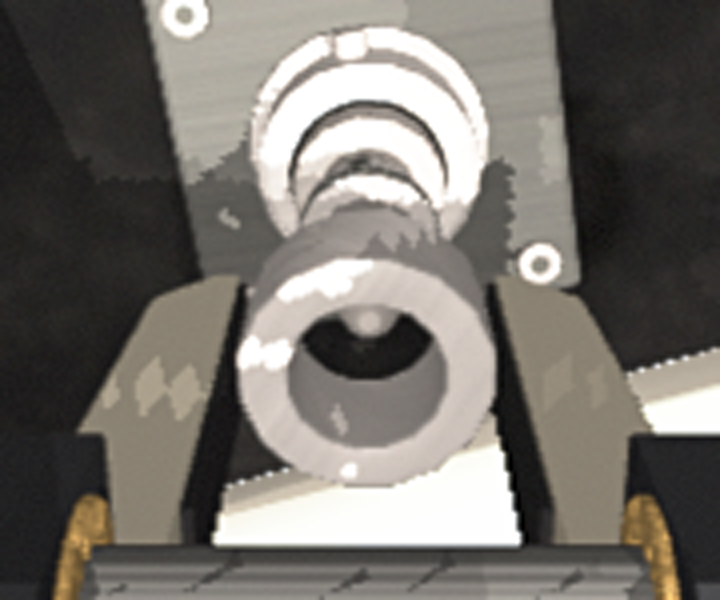

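```bash
cat > chk.py <<'E'
from h import *
import sys
# args: row origin, nose(u,v), bore L,R,row ; near(u,v); far(u,v)  in x4 zoom
def run(oy,nose,LR,N,F,zn=.113,off=.0173):
    w=grab("wrist"); z=bot.observe()["eef_pos"][2]+off
    px=lambda u,v:(170+(u+.5)/4-.5,oy+(v+.5)/4-.5)
    L,R=cast(w,px(LR[0],LR[2]),z),cast(w,px(LR[1],LR[2]),z); N,F=cast(w,px(*N),z),cast(w,px(*F),z)
    print("bore",(L+R)[:2]/2,(N+F)[:2]/2,"nose",cast(w,px(*nose),zn)[:2],"eef",bot.observe()["eef_pos"])
E
python3 -c "
from chk import run
run(160,(369,321),(289,447,376),(362,303),(370,448))"
```

```text
bore [0.52155282 0.01049392] [0.52162503 0.01015889] nose [0.52103954 0.01087626] eef [0.52153212 0.00926791 0.11288072]
```

```bash
python3 -m creep '[[[0.005,0,-0.12],[0,0,0],1],[[0,0,-0.12],[0,0,0],1],[[0,0,-0.04],[0,0,0],1],[[0,0,-0.03],[0,0,0],1],[[0,0,-0.03],[0,0,0],1],[[0,0,-0.03],[0,0,0],1],[[0,0,0],[0,0,0],1],[[0,0,0],[0,0,0],1]]' 15
python3 -c "
from h import *
for i in range(2):
    o=bot.observe();print(o['eef_pos'],o['orientation'].round(4),o['force'].round(2),o['moment'].round(3)); w=grab('wrist','w9')
cv2.imwrite('pics/w9z.png',cv2.resize(cv2.cvtColor(w['image'][180:310,170:350],cv2.COLOR_RGB2BGR),(720,520),interpolation=cv2.INTER_CUBIC))"
```

```text
time: 10.25
eef_pos: [0.5219, 0.0093, 0.0893]
orientation: [0.178, 0.984, -0.0, -0.0]
force: [-0.3, 0.2, -0.8]
gripper_width: 0.421
[0.52188693 0.00931389 0.089331  ] [ 1.776e-01  9.841e-01 -1.000e-04 -3.000e-04] [-0.3   0.22 -0.77] [0.027 0.072 0.045]
[0.52187413 0.00933498 0.08932047] [ 1.775e-01  9.841e-01 -1.000e-04 -3.000e-04] [-0.38  0.67 -0.39] [ 0.048 -0.004 -0.046]
```

View pics/w9z.png

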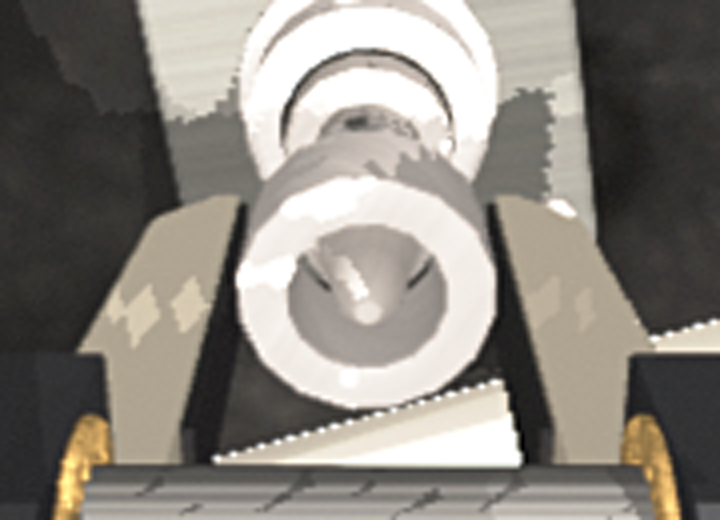

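Past the upper step with no load, so this looks like the right ring. I'll creep down until it touches the collar.

```bash
python3 -m creep '[[[0,0,-0.02],[0,0,0],1],[[0,0,-0.02],[0,0,0],1],[[0,0,-0.02],[0,0,0],1],[[0,0,-0.02],[0,0,0],1],[[0,0,-0.02],[0,0,0],1],[[0,0,0],[0,0,0],1],[[0,0,0],[0,0,0],1],[[0,0,0],[0,0,0],1]]' 15
```

```text
time: 11.35
eef_pos: [0.5221, 0.0093, 0.0844]
orientation: [0.177, 0.984, -0.0, 0.0]
force: [-2.6, 0.9, 5.2]
gripper_width: 0.425
```

Contact: 5.2 N upward with −2.6 N sideways. I'll look at it.

```bash
python3 -c "
from h import *
for i in range(4):
    o=bot.observe();print(o['time'],o['eef_pos'].round(4),o['orientation'].round(4),o['force'].round(2),o['moment'].round(3)); w=grab('wrist','w10')
cv2.imwrite('pics/w10z.png',cv2.resize(cv2.cvtColor(w['image'][180:310,170:350],cv2.COLOR_RGB2BGR),(720,520),interpolation=cv2.INTER_CUBIC))
s=grab('side');cv2.imwrite('pics/s10.png',cv2.resize(cv2.cvtColor(s['image'][140:220,235:315],cv2.COLOR_RGB2BGR),(590,590),interpolation=cv2.INTER_CUBIC))"
```

```text
11.35 [0.5221 0.0093 0.0844] [ 1.774e-01  9.841e-01 -2.000e-04  3.000e-04] [-2.58  0.93  5.17] [ 0.131  0.404 -0.013]
11.4 [0.5221 0.0093 0.0844] [ 1.774e-01  9.841e-01 -2.000e-04  3.000e-04] [-1.23  0.24  4.47] [0.106 0.359 0.01 ]
11.45 [0.5221 0.0093 0.0844] [ 1.775e-01  9.841e-01 -2.000e-04  3.000e-04] [-2.03 -0.03  4.59] [0.087 0.378 0.093]
11.5 [0.5221 0.0093 0.0843] [ 1.774e-01  9.841e-01 -2.000e-04  3.000e-04] [-0.86  1.16  3.87] [0.119 0.396 0.005]
```

View pics/w10z.png

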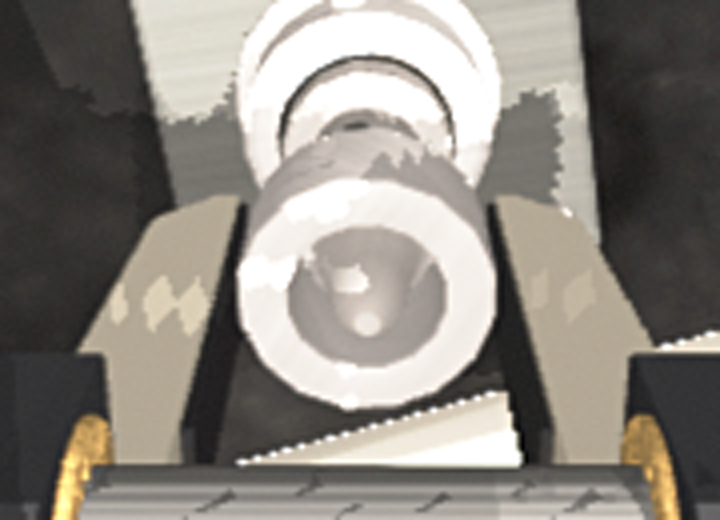

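View pics/s10.png

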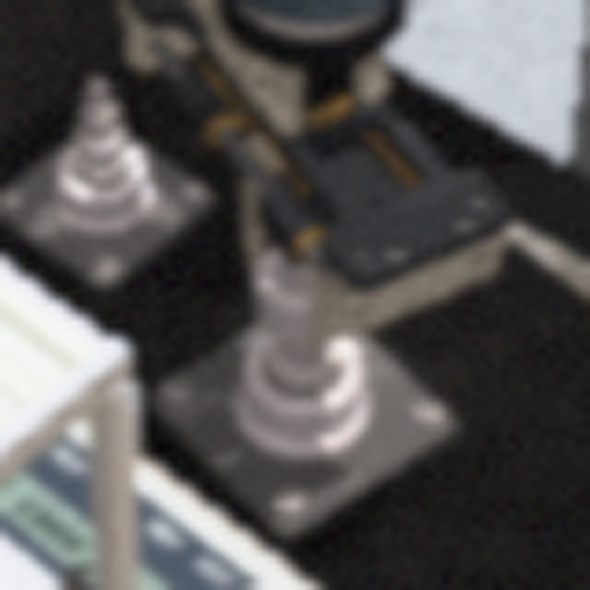

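The side load suggests the ring is slightly too far in +x. I'll back off a little, shift −x, and press again.

```bash
python3 -m creep '[[[0,0,0.05],[0,0,0],1],[[-0.015,0.003,0],[0,0,0],1],[[0,0,0],[0,0,0],1],[[0,0,-0.03],[0,0,0],1],[[0,0,-0.02],[0,0,0],1],[[0,0,-0.01],[0,0,0],1],[[0,0,0],[0,0,0],1],[[0,0,0],[0,0,0],1]]' 15
python3 -c "
from h import *
for i in range(3):
    o=bot.observe();print(o['time'],o['eef_pos'].round(4),o['orientation'].round(4),o['force'].round(2),o['moment'].round(3)); w=grab('wrist','w11')
"
```

```text
time: 12.6
eef_pos: [0.5215, 0.0095, 0.0837]
orientation: [0.177, 0.984, -0.0, 0.001]
force: [-1.7, 0.9, 3.9]
gripper_width: 0.418
12.6 [0.5215 0.0095 0.0837] [ 1.774e-01  9.841e-01 -2.000e-04  6.000e-04] [-1.71  0.87  3.87] [0.073 0.33  0.005]
12.65 [0.5215 0.0095 0.0837] [ 1.775e-01  9.841e-01 -1.000e-04  6.000e-04] [-1.69  1.32  3.94] [ 0.059  0.26  -0.008]
12.7 [0.5215 0.0095 0.0837] [ 1.775e-01  9.841e-01 -2.000e-04  6.000e-04] [-1.62  0.85  4.89] [ 0.012  0.299 -0.057]
```

```bash
python3 -m creep '[[[0,0,0.06],[0,0,0],1],[[-0.017,0.003,0],[0,0,0],1],[[0,0,0],[0,0,0],1],[[0,0,-0.03],[0,0,0],1],[[0,0,-0.02],[0,0,0],1],[[0,0,-0.02],[0,0,0],1],[[0,0,0],[0,0,0],1],[[0,0,0],[0,0,0],1]]' 15
python3 -c "
from h import *
for i in range(3):
    o=bot.observe();print(o['time'],o['eef_pos'].round(4),o['orientation'].round(4),o['force'].round(2),o['moment'].round(3)); w=grab('wrist','w12')
cv2.imwrite('pics/w12z.png',cv2.resize(cv2.cvtColor(w['image'][180:310,170:350],cv2.COLOR_RGB2BGR),(720,520),interpolation=cv2.INTER_CUBIC))
"
```

```text
time: 13.75
eef_pos: [0.5207, 0.0097, 0.0831]
orientation: [0.177, 0.984, -0.0, 0.001]
force: [-1.2, 0.6, 4.7]
gripper_width: 0.419
13.75 [0.5207 0.0097 0.0831] [ 1.775e-01  9.841e-01 -1.000e-04  9.000e-04] [-1.19  0.61  4.74] [0.099 0.236 0.035]
13.8 [0.5207 0.0097 0.0831] [ 1.775e-01  9.841e-01 -1.000e-04  9.000e-04] [-1.27  0.83  5.09] [0.11  0.314 0.008]
13.85 [0.5207 0.0097 0.0831] [ 1.775e-01  9.841e-01 -1.000e-04  9.000e-04] [-1.23  1.03  4.97] [0.103 0.212 0.069]
```

View pics/w12z.png

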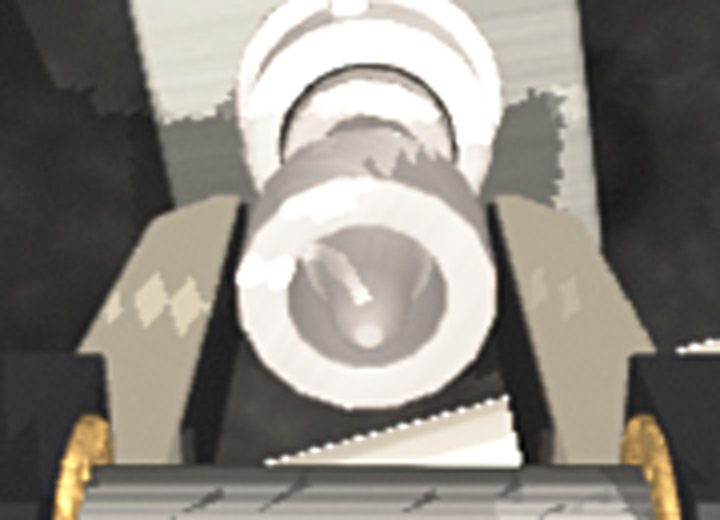

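```bash
python3 -c "
from chk import run
run(180,(369,336),(289,446,296),(362,225),(370,368),.111)
from h import *
w=grab('wrist')
px=lambda u,v:(170+(u+.5)/4-.5,180+(v+.5)/4-.5)
print(cast(w,px(369,336),.1135), cast(w,px(369,336),.109))
print('pred nose px z4', [(np.array(proj(w,[.5221,.0104,z]))-[170,180])*4 for z in(.113,.110)])
o=bot.observe(); print(o['force'])"
```

```text
bore [0.52080059 0.01077247] [0.52105418 0.0104494 ] nose [0.52120883 0.01083634] eef [0.52073483 0.00966964 0.08299662]
[0.51976675 0.01136773 0.1135    ] [0.52233829 0.01041954 0.109     ]
pred nose px z4 [array([366.84227224, 348.38054685]), array([366.80667999, 336.91116086])]
[-1.04162275  0.92170348  5.42744778]
```

```bash
python3 -m creep '[[[-0.004,0,-0.015],[0,0,0],1],[[0,0,-0.012],[0,0,0],1],[[0,0,-0.01],[0,0,0],1],[[0,0,0],[0,0,0],1],[[0,0,0],[0,0,0],1],[[0,0,0],[0,0,0],1],[[0,0,0],[0,0,0],1],[[0,0,0],[0,0,0],1]]' 20
python3 -c "
from h import *
for i in range(3):
    o=bot.observe();print(o['time'],o['eef_pos'].round(4),o['orientation'].round(4),o['force'].round(2),o['moment'].round(3)); w=grab('wrist','w13')
cv2.imwrite('pics/w13z.png',cv2.resize(cv2.cvtColor(w['image'][180:310,170:350],cv2.COLOR_RGB2BGR),(720,520),interpolation=cv2.INTER_CUBIC))
"
```

```text
time: 15.0
eef_pos: [0.5208, 0.0097, 0.0821]
orientation: [0.177, 0.984, -0.0, 0.001]
force: [-1.9, 0.2, 6.1]
gripper_width: 0.42
15.0 [0.5208 0.0097 0.0821] [ 0.1775  0.9841 -0.      0.0014] [-1.88  0.22  6.08] [0.149 0.365 0.022]
15.05 [0.5208 0.0097 0.0821] [ 0.1775  0.9841 -0.      0.0014] [-2.37  0.07  5.18] [0.107 0.33  0.031]
15.1 [0.5208 0.0097 0.0821] [ 0.1775  0.9841 -0.      0.0014] [-2.76  0.4   5.2 ] [0.122 0.283 0.002]
```

View pics/w13z.png

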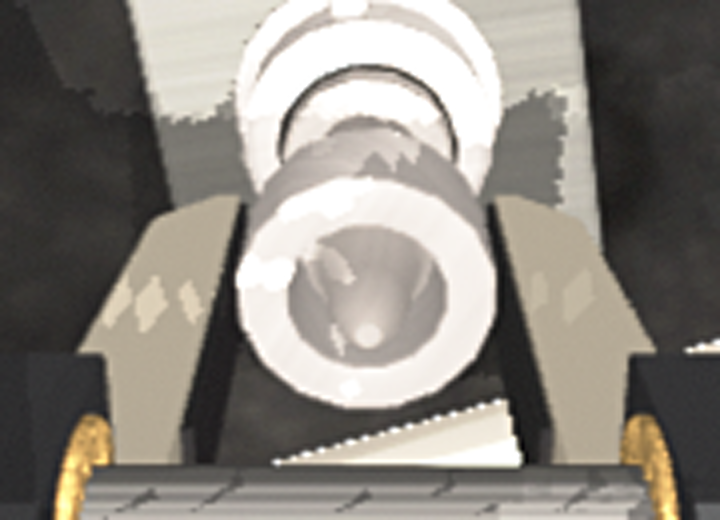

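```bash
python3 -m creep '[[[-0.008,0,-0.012],[0,0,0],1],[[0,0,-0.01],[0,0,0],1],[[0,0,0],[0,0,0],1],[[0,0,0],[0,0,0],1],[[0,0,0],[0,0,0],1],[[0,0,0],[0,0,0],1],[[0,0,0],[0,0,0],1],[[0,0,0],[0,0,0],1]]' 20
python3 -c "
from h import *
F=[]
for i in range(8):
    o=bot.observe();F.append(o['force']); w=grab('wrist','w14')
print(o['time'],o['eef_pos'].round(4),o['orientation'].round(4),np.mean(F,0),np.std(F,0))
"
```

```text
time: 16.15
eef_pos: [0.5208, 0.0097, 0.0823]
orientation: [0.177, 0.984, -0.0, 0.002]
force: [-0.6, 0.9, 5.7]
gripper_width: 0.419
16.5 [0.5208 0.0097 0.0823] [ 0.1774  0.9841 -0.      0.0022] [-1.51265151  0.33634572  5.98784346] [0.60391263 0.40968976 0.31171672]
```

Two independent estimates agree on the sink: force about 6 N gives roughly 2.5 mm, and the nose shift gives about 2.5 mm. I'll ease off and release.

```bash
python3 -m creep '[[[0,0,0.02],[0,0,0],1],[[0,0,0.015],[0,0,0],1],[[0,0,0],[0,0,0],1],[[0,0,0],[0,0,0],0.4],[[0,0,0],[0,0,0],0.3],[[0,0,0],[0,0,0],0.2],[[0,0,0],[0,0,0],0.2],[[0,0,0],[0,0,0],0.2]]' 20
python3 -c "
from h import *
w=grab('wrist','w15');o=bot.observe();print(o['time'],o['eef_pos'].round(4),o['force'],o['gripper_width'])"
```

```text
time: 17.55
eef_pos: [0.5204, 0.0096, 0.0829]
orientation: [0.178, 0.984, -0.0, 0.001]
force: [0.9, 0.0, -0.2]
gripper_width: 0.797
17.6 [0.5204 0.0096 0.0829] [-0.6786509  -0.21209598  0.33442163] 0.7955535666669196
```

View pics/w15.png

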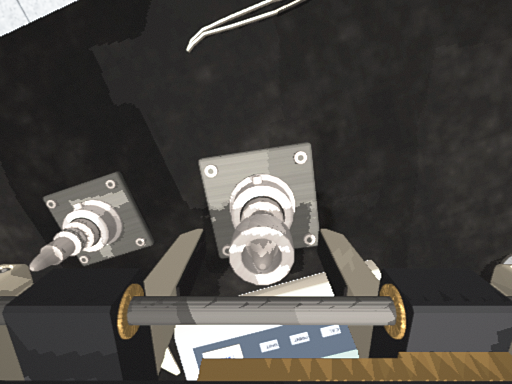

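Released, and the ring is on the mandrel with the fingers clear at about (180,240) and (345,240). Raising straight up to check.

```bash
python3 -m creep '[[[0,0,0.2],[0,0,0],0.2],[[0,0,0.4],[0,0,0],0.2],[[0,0,0.5],[0,0,0],0.2],[[0,0,0.5],[0,0,0],0.2],[[0,0,0.4],[0,0,0],0.2],[[-0.5,0,0],[0,0,0],0.2],[[-0.5,0,0],[0,0,0],0.2],[[0,0,0],[0,0,0],0.2]]' 20
python3 -c "
from h import *
w=grab('wrist','w16');s=grab('side');o=bot.observe();print(o['time'],o['eef_pos'].round(4),o['force'],o['gripper_width'])
a=cv2.resize(w['image'][150:300,170:320],(390,390),interpolation=cv2.INTER_CUBIC);b=cv2.resize(s['image'][150:215,240:305],(390,390),interpolation=cv2.INTER_CUBIC)
cv2.imwrite('pics/c16.png',cv2.cvtColor(np.hstack([a,b]),cv2.COLOR_RGB2BGR))"
```

```text
time: 18.6
eef_pos: [0.4599, 0.0095, 0.2135]
orientation: [0.177, 0.984, -0.0, 0.005]
force: [1.3, -0.1, -0.7]
gripper_width: 0.802
18.7 [0.4619 0.0092 0.2133] [ 0.56604357 -0.40108245 -0.45169317] 0.8011715661418491
```

View pics/c16.png

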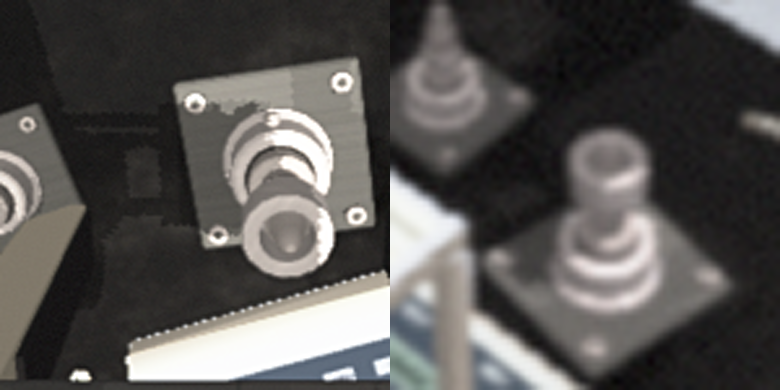

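View pics/w16.png

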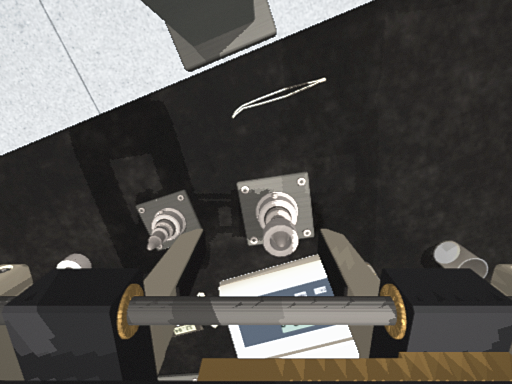

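```bash
python3 -c "
from h import *
s=grab('side','s17');w=grab('wrist')
for z in(.113,.105,.1025,.1,.095): print(z,(proj(s,[.5221,.0104,z])-[240,150])*6+[390,0],(proj(w,[.5221,.0104,z])-[170,150])*2.6)
cv2.imwrite('pics/c17.png',cv2.cvtColor(cv2.resize(s['image'][158:200,258:298],(560,588),interpolation=cv2.INTER_CUBIC),cv2.COLOR_RGB2BGR))
cv2.imwrite('pics/d17.png',cv2.cvtColor(cv2.resize(w['image'][210:270,250:310],(600,600),interpolation=cv2.INTER_CUBIC),cv2.COLOR_RGB2BGR))"
```

```text
0.113 [606.26109883 144.94557797] [288.62526631 245.58655836]
0.105 [605.88696478 155.11813909] [287.31190804 236.54821136]
0.1025 [605.77078381 158.27705504] [286.9148632  233.81580462]
0.1 [605.65495056 161.42651685] [286.52393444 231.12548787]
0.095 [605.42432095 167.6972473 ] [285.75986846 225.86729324]
```

View pics/c17.png

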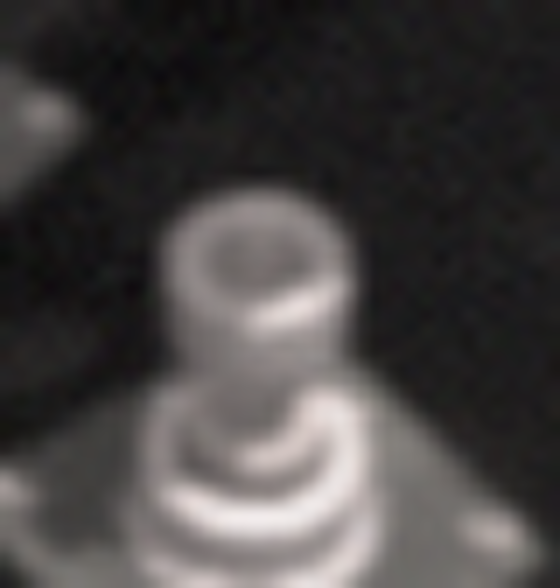

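View pics/d17.png

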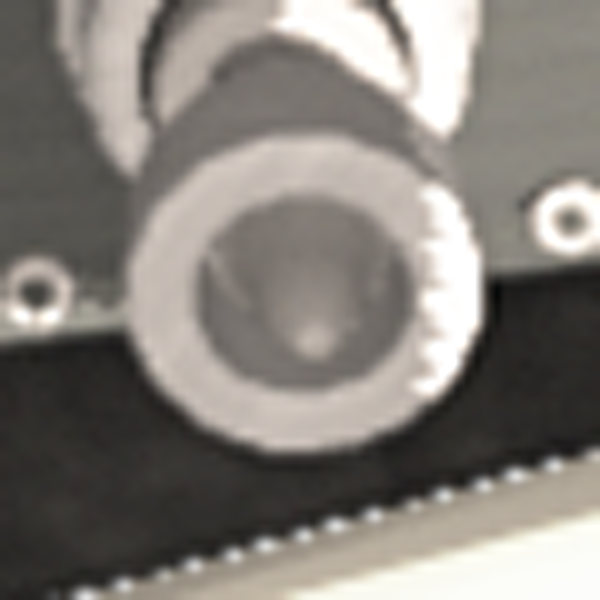

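```bash
python3 -c "
from h import *
t=grab('top','t18');s=grab('side');print(bot.observe()['time'],bot.observe()['joint_velocities'].round(3)); print(bot.job_done())"
```

```text
18.9 [ 0.001  0.002  0.006 -0.    -0.     0.001]
the job is handed in; nothing more can be done
None
```

View pics/t18.png

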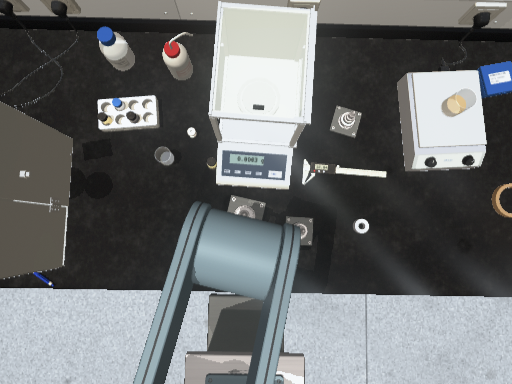

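The job is handed in at about 19 s. The left-hand ring is seated on the collar of the large gauge, let go, and the mandrel looks sprung back up.

- **Finding the ring:** I picked the left ring, with a bore of about 24 mm from the wrist camera. It slid past the upper step without load and stopped on the collar, underside at about 0.080 m, roughly 10–11 mm below the step. I never gauged the other ring; its bore read about 16 mm from above.
- **Pressing home:** The wrist force averaged about 6.0 N and held for over a second. That corresponds to about 2.5 mm of sink, slightly under half the travel, and the nose shift in the images gave about the same.
- **Last checks:** In the wrist and side views the ring is level and centred, with its top at about 0.10–0.1025 m and the nose at about 0.112 m. The gripper is well clear of the gauge. The other ring, beaker, vial, caliper and nozzle look unmoved in the final top view. The arm hides the tweezers there, but I never went near them.

**What disagreed:** A side force of about 1.5 N toward −x stayed while pressing, even after I shifted the ring 1.3 mm that way. The gauge centre's x differed by about 1 mm between the foot-plate holes and the nose, within the calibration tolerance. My last small press step did not lower the tool further.

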